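# Index the spray stand to its next stop

## Robot

A 7-joint arm with a two-finger parallel gripper is mounted at the origin on the work surface. World frame = base frame: x ahead of the robot, y to its left, z up, the work surface at z = 0. Lengths are in m, angles in rad, forces in N, time in s.
With the tool pointing down it reaches from about 0.4 to 0.875 m from the base axis. Payload 4.4 kg.
Tool frame: the origin (TCP) lies at the very end of the fingers, on their centre line; the grasp point (between the pads) lies 19 mm behind it; z points along the fingers, y is the line along which they close (so a half turn about z gives the same grasp; the last joint's range is limited). The gripper opens to 85 mm and grips with 20 to 120 N. Pads are 22 mm wide; open, the fingers measure 114 mm over their backs; the gripper's body (76 mm by 85 mm) begins 54 mm behind the grasp point. The pads swing forward as they close: fully open they stand 13 mm farther back than shut.
Start: joints at [1.247, 0.628, 0.038, 1.517, -0.027, 0.996, -0.02], TCP at [0.166, -0.629, 0.231] pointing down, gripper open.
Joint ranges: [-3.06, 3.06], [-0.37, 2.12], [-1.25, 1.32], [0.18, 2.47], [-1.1, 4.24], [0.23, 1.98], [-2.94, 2.94]. Speed limits (rad/s): [2.57, 2.57, 3.14, 3.14, 3.14, 3.14, 3.14].

## Interface

Orientations are given as a rotation vector (axis times angle).
In Python, from cell import arm, imaging gives the robot as it stands.
- The arm moves only by the tool send_rows, never from a script. Its argument "series" is a list that holds one entry, the list of rows, each a list of 7 numbers: the closure, from 0 (fully open) to 1 (shut), then the shift along the tool's x, y, z as a fraction of full scale, then the turn, a rotation vector about the tool's x, y, z as a fraction of full scale. A call has 1 to 12 rows; each row is the pose to reach, as a shift and turn from the pose commanded when the call began, along the tool's axes at that moment; what a row does not reach only later rows make up. Full scale, the value 1, is 150 mm for a shift and 90 degrees for a turn. A row lasts 1/10 s, in which the tool goes at most 50 mm and 8.59 degrees, less where a joint would pass 70% of its speed; a pose out of reach is approached as far as the arm can. A call with a number of a shift or a turn outside -1 to 1 is refused whole. A call with a gripper value outside its range is refused whole. The fingers move at their own pace and stop on an object; the grip force is fixed at half the most. Time passes only in rows, so rows that repeat a pose let the fingers close. It gives the time, the measured TCP pose, the force, the opening and the grip force at its end, in the units of the state.
- arm.state(): the state, without advancing time (a new reading comes with each control period).
- imaging.snapshot(name): name is "scene" or "top" or "wrist"; returns (picture, depth): 400x640x3 uint8, red, green, blue; 400x640 float32, m along the optical axis (not along the pixel's ray), 0 where there is no reading.
- imaging.camera_info(name): a dict with "fx", "fy", "cx", "cy" (pixels), "world_from_camera" (4x4, takes a point from camera to world coordinates); the wrist camera has in their place "mount" (4x4, takes a point from camera to tool coordinates, whose origin is the TCP and whose axes are the flange's). Camera axes: x right, y up, looking along -z (the intrinsics and any distortion apply to the point x, -y, -z); pixel columns grow to the right and rows downward; lengths in m; the calibration is good to about 2 mm. A picture is of the moment at which its call begins: read the wrist's pose just before it. camera_info takes no time and is no camera call.
- arm.close_job(): hands the job in; it is judged then, once.
The state is a dict: "clock": time; "joint_positions": joint angles; "joint_velocities": joint speeds; "tau": joint torques, N m; "tcp_pos": TCP position; "orientation": TCP orientation; "ft_force": force on the tool from outside, world axes, zero at the start; "moment": the same for the moment, N m; "finger_gap": finger opening in m; "grasp_force": force on a finger pad.
Only numpy, scipy, OpenCV 4.12 (cv2) and the standard library are available. Lean on these libraries where they do the work, as an engineer would, in place of code of your own. Each camera call takes 0.05 s, during which the arm holds its last target. There are 200 camera calls.

## Task

The pink foam figure on the indexing spray stand has to be turned to its next stop. Lift the stand's sprung plunger by its knob, turn the head anticlockwise (seen from above), and feel for the next hole, so that the plunger drops fully home in it and locks the head there. The figure is freshly sprayed: do not touch it, and leave the other things on the bench where they are.

Things in the scene. Friction and masses are not known exactly. Their poses are not given: they have to be found in the camera images.
- axis (a point): Centre of the head's top face, on the vertical turning axis, 143 mm above the bench; it stays put. The spray stand: a round base (230 mm across) fixed to the bench and, turning on it, a round aluminium head (214 mm across, 30 mm thick) that carries the pink figure.
- knob (a point): Centre of the plunger's black round knob (28 mm diameter, 34 mm long) at the head's rim; starts on the robot's side. z axis: along the plunger, leaning 30 degrees from vertical, top end straight outward from the turning axis. Home, it is 135 mm out from that axis and 191 mm above the bench; a barrel (23 mm diameter, part of the head) ends 32 mm below it. Goes round with the head.
- head (a joint): Angle of the head, rad: 0 at the start, growing anticlockwise from above, end of travel 1.2. The next hole is hidden under the head, somewhere from 0.56 to 0.86 rad on, different every time. With the plunger out, 1 to 3 N at the knob turn the head; locked, it has about 0.04 rad of play either way.
- plunger (a joint): Lift of the plunger along its leaning axis, m: 0 home in a hole, at most 0.016. Lifted about 10 mm it frees the head. The spring pulls it down with 5 N (home) to 11 N (full lift). Let go between holes, it rides on the track about 9 mm up, and drops by itself over a hole; the head then stops dead.
- figure: The pink foam figure, an upturned leg fixed on the head: square plinth 85 x 85 mm, a column up to 54 mm thick, and on top a foot 40 mm wide pointing outward beside the plunger, reaching 120 mm out from the turning axis, 263 to 297 mm above the bench, so that a gripper held upright over the knob would touch it. Highest point 310 mm above the bench. Origin: centre of its underside.
- airbrush: Bystander: small metal airbrush lying down, 155 mm long, 35 mm high; origin at the underside. Leave it alone.
- sanding_block: Bystander: cork sanding block 100 x 65 x 28 mm; origin at the underside. Leave it alone.
- tape_roll: Bystander: roll of paper masking tape lying flat, 100 mm across, 25 mm high; origin at the underside. Leave it alone.
- jar: Bystander: small closed jar, 56 mm across, 65 mm high; origin at the underside. Leave it alone.
- tin: Bystander: closed metal tin, 70 mm across, 70 mm high; origin at the underside. Leave it alone.
- putty_knife: Bystander: putty knife lying flat; origin at the underside. Leave it alone.

How it is judged:
By the outcome, as a careful person would: the job done as asked, in the order asked, and still so for the second after the job is handed in, with the robot touching nothing.
It also fails if it takes over 42 s, if anything falls off the work surface, if the arm or the gripper's body presses on something with over 40 N, if the wrist force passes 120 N, or if a joint passes its speed limit or range.

## Working session

There is one attempt and no reset: what is moved stays moved. The work goes in short steps, Python scripts to look and compute and a tool call to move; the robot and the scene stay as the last step left them, time stands still between calls to the robot, and variables do not carry over. Pictures are saved under pics/ and viewed, at most 10 in all, crops included, and the job is handed in when it is done.

Besides the shell and the picture viewer there is one more tool, called after ">>>" in YAML: its name, and indented under it one key for each argument. send_rows: Moves the arm, as the interface text tells. Shift numbers are shares of 150 mm and turn numbers shares of 90 degrees, none past 1 either way. Its arguments: {"type":"object","properties":{"series":{"type":"array","items":{"type":"array","items":{"type":"array","items":{"type":"number","minimum":-1,"maximum":1}}}}},"required":["series"]}

```bash
mkdir -p pics; ls; python3 - <<'E'
from cell import arm, imaging
import cv2,numpy as np
s=arm.state();print(s)
for n in("scene","top"):
    p,d=imaging.snapshot(n);cv2.imwrite(f"pics/{n}0.png",p[:,:,::-1]);np.save(f"{n}0.npy",d);print(n,imaging.camera_info(n))
print(imaging.camera_info("wrist"))
E
```

```text
pics
{'clock': 0.0, 'joint_positions': array([ 1.24720789,  0.6293281 ,  0.03844095,  1.51835143, -0.02700893,
        0.99628549, -0.01998121]), 'joint_velocities': array([ 1.62003711e-03,  2.03022012e-05, -1.06891921e-03, -2.39519604e-05,
       -3.58081484e-04,  6.05436604e-04, -1.03051710e-03]), 'tau': array([ 7.15301630e-04, -5.63387632e+01,  1.22618917e+00, -1.93440574e+01,
        1.08322260e-02,  1.06056780e-02,  2.93558185e-05]), 'tcp_pos': array([ 0.16558898, -0.62792349,  0.23040604]), 'orientation': array([-3.11370704e+00, -4.03600217e-01,  3.97607158e-04]), 'ft_force': array([ 0.27743339, -0.39770413,  0.34708833]), 'moment': array([ 0.02027432, -0.03062111, -0.04107116]), 'grasp_force': 0.0, 'finger_gap': 0.08519913089407069}
scene {'fx': 402.14522166937786, 'fy': 402.14522166937786, 'cx': 313.8803012999863, 'cy': 196.5560947757154, 'world_from_camera': array([[ 0.65309054, -0.6419904 ,  0.40164794,  0.99959184],
       [ 0.75727624,  0.55529368, -0.34377554, -0.38293654],
       [-0.00233196,  0.528675  ,  0.84882113,  1.00181839],
       [ 0.        ,  0.        ,  0.
[... 151 characters left out ...]
: array([[-0.02064736,  0.99650874, -0.08089511,  0.47029926],
       [-0.99977383, -0.0201669 ,  0.00675187, -0.02667562],
       [ 0.0050969 ,  0.08101622,  0.99669975,  1.48766021],
       [ 0.        ,  0.        ,  0.        ,  1.        ]])}
{'fx': 308.9143667847292, 'fy': 308.9143667847292, 'cx': 325.0594952184877, 'cy': 200.45406156487834, 'mount': array([[-5.17166703e-04,  9.56416371e-01,  2.92005923e-01,
         7.44222509e-02],
       [ 9.99999821e-01,  4.06323037e-04,  4.40239722e-04,
        -3.82228011e-04],
       [ 3.02403744e-04,  2.92006098e-01, -9.56416409e-01,
        -1.43204230e-01],
       [ 0.00000000e+00,  0.00000000e+00,  0.00000000e+00,
         1.00000000e+00]])}
```

View pics/scene0.png

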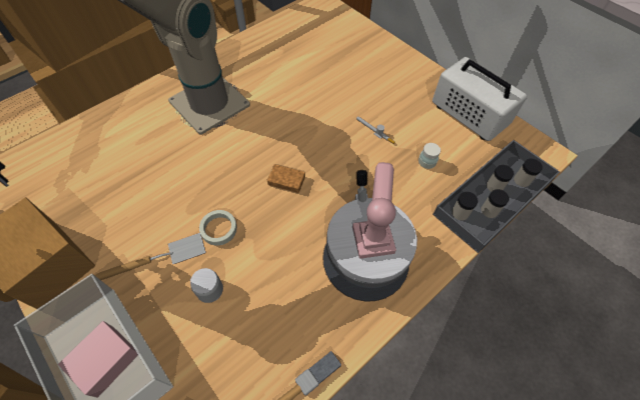

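View pics/top0.png

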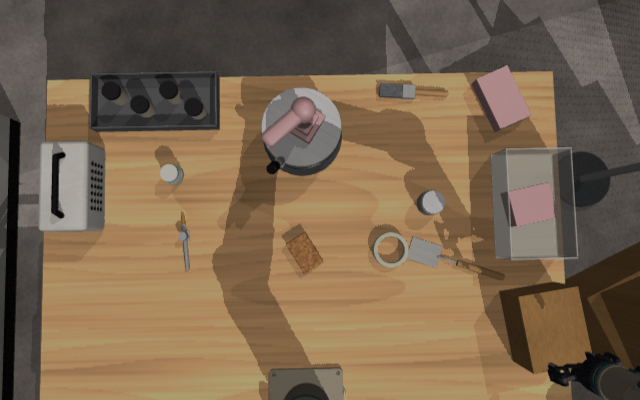

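The scene view shows the knob at about (362,178), with the head centred near (372,240) and the foot beside the knob. In the top view the knob is at (274,167), the head centre is near (301,128), and the foot points left-down, clockwise of the knob. Next I'll fit the axis and knob from depth.

```bash
cat > h.py <<'E'
import numpy as np,cv2
from cell import arm,imaging
def cloud(d,c,M):
    v,u=np.mgrid[:400,:640]
    P=np.stack([(u-c["cx"])/c["fx"]*d,-(v-c["cy"])/c["fy"]*d,-d,np.ones_like(d)],-1)
    return (P@np.array(M).T)[...,:3]
E
python3 - <<'E'
from h import *
from scipy.optimize import least_squares
for n in("top","scene"):
    d=np.load(n+"0.npy");c=imaging.camera_info(n);P=cloud(d,c,c["world_from_camera"])
    img=cv2.imread(f"pics/{n}0.png").astype(int)
    ok=(d>0)&(abs(P[...,0]-.67)<.25)&(abs(P[...,1]-.03)<.25)
    h=ok&(abs(P[...,2]-.143)<.006)
    pts=P[h];print(n,len(pts),"z",np.median(pts[:,2]))
    xy=pts[:,:2];hull=cv2.convexHull(xy.astype(np.float32))[:,0]
    r=least_squares(lambda q:np.hypot(*(xy-q[:2]).T).clip(.107)-.107,[.66,.03])
    f=least_squares(lambda q:np.hypot(*(hull-q[:2]).T)-q[2],[.66,.03,.107],loss="soft_l1",f_scale=.002).x;print("circ",f)
    dark=ok&(img.max(-1)<60)&(P[...,2]>.165)&(P[...,2]<.225)
    k=P[dark];print("knob",len(k),k.mean(0),k.min(0),k.max(0))
    kt=k[k[:,2]>.19];print(kt.mean(0), "r",np.hypot(*(k.mean(0)[:2]-f[:2])), "ang",np.arctan2(*(k.mean(0)-[*f[:2],0])[1::-1]))
    pk=ok&(P[...,2]>.262)&(P[...,2]<.315);q=P[pk];print("fig top",q.mean(0),q.min(0),q.max(0))
    far=q[np.argmax(np.hypot(*(q[:,:2]-f[:2]).T))];print("foot tip",far,np.arctan2(*(far-[*f[:2],0])[1::-1]))
E
```

```text
top 3160 z 0.1425629936458127
circ [ 0.76345446 -0.00180206  0.10611754]
knob 159 [0.66277731 0.05834725 0.20073948] [ 0.6320551  -0.02304533  0.16560217] [0.75784257 0.08488206 0.21281673]
[0.66285438 0.05828457 0.20329483] r 0.1172767159151972 ang 2.6030520627692675
fig top [0.74419609 0.02285429 0.29605037] [ 0.68644759 -0.0383321   0.26210088] [0.80517462 0.09082472 0.31455407]
foot tip [0.69308067 0.08152335 0.28672787] 2.272127005542234
scene 3875 z 0.1418221948978381
circ [ 0.7639824  -0.00342909  0.10640052]
knob 153 [0.65398545 0.06497935 0.19834512] [0.63412905 0.0511739  0.18115088] [0.66849074 0.08293867 0.2128625 ]
[0.65208034 0.06646833 0.20179847] r 0.12953395164313017 ang 2.58521687675349
fig top [0.75555843 0.01093847 0.29481904] [ 0.68875257 -0.04136871  0.26256105] [0.8054901  0.08720669 0.31167346]
foot tip [0.69273012 0.07778846 0.28933606] 2.2909283827541853
```

```bash
cat >> h.py <<'E'
from scipy.spatial.transform import Rotation as R, Slerp
AX=np.array([.7637,-.0026,0]); PHI0=2.585
def pose(turn,lift=0,back=0,tilt=45,phi0=None,grasp=.019,side=0):
    """TCP pose with grasp point on knob: head turned, plunger lifted, tool backed off"""
    a=(PHI0 if phi0 is None else phi0)+turn; t=np.radians(tilt)
    o=np.array([np.cos(a),np.sin(a),0]);up=np.array([0,0,1.])
    z=-np.sin(t)*o-np.cos(t)*up; x=np.cos(t)*o-np.sin(t)*up
    k=AX+.135*o+.191*up+lift*(.5*o+.866*up)
    Rm=np.stack([x,np.cross(z,x),x*0+z],1)
    return k+(grasp-back)*z+side*Rm[:,1],R.from_matrix(Rm)
def rel(p,r,p0=None,r0=None):
    if p0 is None:
        s=arm.state();p0=s["tcp_pos"];r0=R.from_rotvec(s["orientation"])
    return np.round(np.r_[r0.inv().apply(p-p0)/.15,(r0.inv()*r).as_rotvec()/(np.pi/2)],3)
E
python3 - <<'E'
from h import *
s=arm.state();p0=s["tcp_pos"];r0=R.from_rotvec(s["orientation"])
p,r=pose(0,back=.12);print("pre",p,r.as_matrix().round(2).tolist())
full=rel(p,r);print(full, np.linalg.norm(full[3:])*90)
P=[p0,np.array([.25,-.53,.33]),np.array([.34,-.42,.33]),np.array([.40,-.29,.33]),np.array([.45,-.16,.33]),np.array([.49,-.03,.33]),np.array([.52,.07,.33]),p]
S=Slerp([0,1],R.concatenate([r0,r]))(np.linspace(0,1,len(P)))
for i in range(1,len(P)): print(i,rel(P[i],S[i],P[i-1],S[i-1]))
E
```

```text
pre [0.58843889 0.10644974 0.26241778] [[-0.6, 0.53, 0.6], [0.37, 0.85, -0.37], [-0.71, -0.0, -0.71]]
[ 3.974 -4.016 -0.206 -0.576 -0.249 -1.388] 137.09339918464346
1 [ 0.711 -0.489 -0.663 -0.082 -0.036 -0.198]
2 [ 0.897 -0.288 -0.101 -0.082 -0.036 -0.198]
3 [ 0.904 -0.217 -0.215 -0.082 -0.036 -0.198]
4 [ 0.884  0.039 -0.282 -0.082 -0.036 -0.198]
5 [ 0.801  0.279 -0.321 -0.082 -0.036 -0.198]
6 [ 0.503  0.417 -0.239 -0.082 -0.036 -0.198]
7 [ 0.249  0.449  0.454 -0.082 -0.036 -0.198]
```

>>> send_rows:
  series:
    - [[0,0.71,-0.49,-0.66,-0.08,-0.036,-0.2],[0,0.71,-0.49,-0.66,-0.08,-0.036,-0.2],[0,0.71,-0.49,-0.66,-0.08,-0.036,-0.2],[0,0.71,-0.49,-0.66,-0.08,-0.036,-0.2]]

```text
clock: 0.5
tcp_pos: [0.2551, -0.5271, 0.3336]
orientation: [2.88, 0.86, -0.053]
ft_force: [-0.4, -1.7, 0.7]
finger_gap: 0.0853
grasp_force: 0.0
```

>>> send_rows:
  series:
    - [[0,0.9,-0.29,-0.1,-0.08,-0.036,-0.2],[0,0.9,-0.29,-0.1,-0.08,-0.036,-0.2],[0,0.9,-0.29,-0.1,-0.08,-0.036,-0.2],[0,0.9,-0.29,-0.1,-0.08,-0.036,-0.2]]

```text
clock: 0.9
tcp_pos: [0.3445, -0.4138, 0.3296]
orientation: [2.594, 1.255, -0.108]
ft_force: [0.5, 0.1, -0.4]
finger_gap: 0.0855
grasp_force: 0.0
```

>>> send_rows:
  series:
    - [[0,0.9,-0.22,-0.21,-0.08,-0.036,-0.2],[0,0.9,-0.22,-0.21,-0.08,-0.036,-0.2],[0,0.9,-0.22,-0.21,-0.08,-0.036,-0.2],[0,0.9,-0.22,-0.21,-0.08,-0.036,-0.2]]

```text
clock: 1.3
tcp_pos: [0.4015, -0.2845, 0.3292]
orientation: [2.257, 1.583, -0.156]
ft_force: [-0.5, -1.0, -0.5]
finger_gap: 0.0853
grasp_force: 0.0
```

>>> send_rows:
  series:
    - [[0,0.88,0.04,-0.28,-0.08,-0.036,-0.2],[0,0.88,0.04,-0.28,-0.08,-0.036,-0.2],[0,0.88,0.04,-0.28,-0.08,-0.036,-0.2],[0,0.88,0.04,-0.28,-0.08,-0.036,-0.2]]

```text
clock: 1.7
tcp_pos: [0.4504, -0.1556, 0.3293]
orientation: [1.885, 1.852, -0.196]
ft_force: [-0.5, 0.1, 0.4]
finger_gap: 0.0857
grasp_force: 0.0
```

```bash
python3 - <<'E'
from h import *
s=arm.state();print(s["clock"],s["tcp_pos"],s["joint_positions"].round(2),s["ft_force"],s["finger_gap"]);p0=s["tcp_pos"];r0=R.from_rotvec(s["orientation"])
p,r=pose(0,back=.12)
P=[p0,np.array([.50,-.03,.33]),np.array([.53,.07,.30]),p]
S=Slerp([0,1],R.concatenate([r0,r]))(np.linspace(0,1,len(P)))
for i in range(1,len(P)): print(i,rel(P[i],S[i],P[i-1],S[i-1]))
E
```

```text
1.7 [ 0.45036957 -0.15564736  0.32928326] [ 0.21  0.16 -0.31  2.14  0.77  0.79 -0.66] [-0.50042808  0.09734828  0.41193369] 0.08572496023166376
1 [ 0.776  0.353 -0.29  -0.082 -0.039 -0.195]
2 [ 0.61   0.383 -0.073 -0.082 -0.039 -0.195]
3 [ 0.145  0.423  0.272 -0.082 -0.039 -0.195]
```

>>> send_rows:
  series:
    - [[0,0.78,0.35,-0.29,-0.08,-0.04,-0.195],[0,0.78,0.35,-0.29,-0.08,-0.04,-0.195],[0,0.78,0.35,-0.29,-0.08,-0.04,-0.195],[0,0.78,0.35,-0.29,-0.08,-0.04,-0.195]]

```text
clock: 2.1
tcp_pos: [0.5003, -0.0304, 0.3288]
orientation: [1.494, 2.051, -0.232]
ft_force: [0.4, -0.6, 0.5]
finger_gap: 0.0851
grasp_force: 0.0
```

>>> send_rows:
  series:
    - [[0,0.61,0.38,-0.07,-0.08,-0.04,-0.195],[0,0.61,0.38,-0.07,-0.08,-0.04,-0.195],[0,0.61,0.38,-0.07,-0.08,-0.04,-0.195],[0,0.61,0.38,-0.07,-0.08,-0.04,-0.195]]

```text
clock: 2.5
tcp_pos: [0.5287, 0.0639, 0.2973]
orientation: [1.088, 2.191, -0.271]
ft_force: [-0.8, -0.1, 1.2]
finger_gap: 0.0857
grasp_force: 0.0
```

>>> send_rows:
  series:
    - [[0,0.14,0.42,0.27,-0.08,-0.04,-0.195],[0,0.14,0.42,0.27,-0.08,-0.04,-0.195],[0,0.14,0.42,0.27,-0.08,-0.04,-0.195],[0,0.14,0.42,0.27,-0.08,-0.04,-0.195],[0,0.14,0.42,0.27,-0.08,-0.04,-0.195]]

```text
clock: 3.0
tcp_pos: [0.5872, 0.0972, 0.2625]
orientation: [0.67, 2.276, -0.291]
ft_force: [0.0, 0.2, -1.0]
finger_gap: 0.0857
grasp_force: 0.0
```

```bash
python3 - <<'E'
from h import *
s=arm.state();print(s["clock"],s["tcp_pos"],s["joint_positions"].round(2),s["ft_force"])
p,r=pose(0,back=.12);print(rel(p,r))
c=imaging.camera_info("wrist");img,d=imaging.snapshot("wrist");cv2.imwrite("pics/w1.png",img[:,:,::-1])
T=np.eye(4);T[:3,:3]=R.from_rotvec(s["orientation"]).as_matrix();T[:3,3]=s["tcp_pos"];P=cloud(d,c,T@c["mount"])
np.save("w1P.npy",P)
k=(d>0)&(img.max(-1)<60)&(np.linalg.norm(P-[.649,.069,.195],axis=-1)<.04)
q=P[k];print(len(q),q.mean(0),q.min(0),q.max(0),"ang",np.arctan2(*(q.mean(0)-AX)[1::-1]),"r",np.hypot(*(q.mean(0)-AX)[:2]))
# cylinder fit: unknown angle a, radial & height offset
from scipy.optimize import least_squares
def f(v):
    a,dr,dz=v;o=np.array([np.cos(a),np.sin(a),0]);ax=.5*o+np.array([0,0,.866]);w=q-(AX+(.135+dr)*o+np.array([0,0,.191+dz]))
    h=w@ax;rad=np.linalg.norm(w-h[:,None]*ax,axis=1);return np.maximum(rad-.014,abs(h)-.017)
print(least_squares(f,[2.585,0,0],loss="soft_l1",f_scale=.001).x)
E
```

```text
3.0 [0.58723745 0.09723421 0.26250078] [-0.27  0.5  -0.48  2.13  1.43  0.97 -0.81] [ 0.04148339  0.22897507 -1.04697886]
[ 0.019  0.056 -0.019 -0.013  0.002 -0.005]
1269 [0.64033957 0.07600624 0.19802956] [0.6304505  0.06103597 0.17191292] [0.65293156 0.08799849 0.21208404] ang 2.5742627436225143 r 0.1462762371266838
[2.56881219e+00 3.61617652e-04 7.42198407e-04]
```

View pics/w1.png

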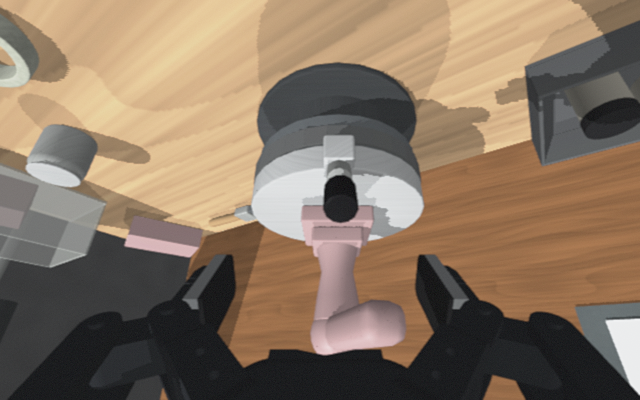

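The wrist picture shows the knob at (341,200), the barrel at (340,150), and the foot at (360,325), clear of the line of approach on the far side. The cylinder fit puts the knob at angle 2.569, within 1 mm of the expected radius and height.

```bash
sed -i 's/PHI0=2.585/PHI0=2.569/' h.py; python3 - <<'E'
from h import *
for b in(.12,.06,0): print(b,rel(*pose(0,back=b)))
E
```

```text
0.12 [ 0.019  0.073 -0.017 -0.005  0.002  0.002]
0.06 [ 0.02   0.077  0.383 -0.005  0.002  0.002]
0 [ 0.021  0.08   0.783 -0.005  0.002  0.002]
```

>>> send_rows:
  series:
    - [[0,0.02,0.075,0.0,0,0,0],[0,0.02,0.077,0.2,0,0,0],[0,0.02,0.077,0.38,0,0,0],[0,0.02,0.079,0.5,0,0,0],[0,0.02,0.08,0.6,0,0,0],[0,0.02,0.08,0.7,0,0,0],[0,0.02,0.08,0.79,0,0,0],[0,0.02,0.08,0.79,0,0,0],[0,0.02,0.08,0.79,0,0,0]]

```text
clock: 3.95
tcp_pos: [0.6623, 0.0652, 0.1755]
orientation: [0.664, 2.278, -0.288]
ft_force: [0.0, 0.8, 0.3]
finger_gap: 0.0854
grasp_force: 0.0
```

```bash
python3 - <<'E'
from h import *
s=arm.state();print(s["tcp_pos"],s["ft_force"],s["joint_positions"].round(2))
print(rel(*pose(0)))
img,d=imaging.snapshot("wrist");cv2.imwrite("pics/w2.png",img[:,:,::-1])
E
```

```text
[0.66229444 0.06519967 0.1754929 ] [0.00735594 0.84592043 0.26861556] [-0.2   0.7  -0.4   2.06  1.67  0.92 -0.92]
[-0.012 -0.014 -0.008 -0.004  0.001  0.005]
```

View pics/w2.png

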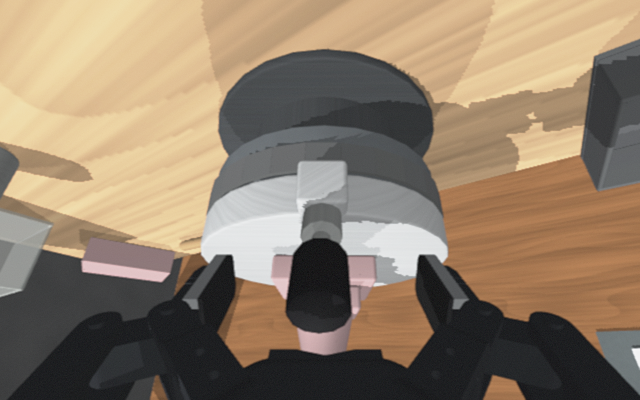

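The knob spans (285–350, 240–330), centred between the pads at columns 235 and 417. I'll close the gripper.

>>> send_rows:
  series:
    - [[0.5,0,0,0,0,0,0],[0.5,0,0,0,0,0,0],[0.7,0,0,0,0,0,0],[1,0,0,0,0,0,0],[1,0,0,0,0,0,0],[1,0,0,0,0,0,0],[1,0,0,0,0,0,0],[1,0,0,0,0,0,0]]

```text
clock: 4.8
tcp_pos: [0.6622, 0.0649, 0.1758]
orientation: [0.664, 2.278, -0.289]
ft_force: [-4.5, 1.1, 5.0]
finger_gap: 0.0269
grasp_force: 59.0
```

```bash
python3 - <<'E'
from h import *
s=arm.state();p0=s["tcp_pos"];r0=R.from_rotvec(s["orientation"]);print(p0)
o=np.array([np.cos(PHI0),np.sin(PHI0),0])
u=.5*o+np.array([0,0,.866])
print("unit per mm",r0.inv().apply(u)*.001/.15)
# poses along turn relative to present
d=p0-pose(0)[0]
for t in np.arange(0,.52,.08):
    p,r=pose(t,lift=.0135);rz=R.from_rotvec([0,0,t]);print(round(t,2),rel(p+rz.apply(d),rz*r0,p0,r0))
E
```

```text
[0.6621593  0.0648764  0.17577901]
unit per mm [-1.73950726e-03 -5.14686860e-05 -6.43536746e-03]
0.0 [-0.023 -0.001 -0.087  0.    -0.     0.   ]
0.08 [-0.024 -0.069 -0.085 -0.036 -0.    -0.036]
0.16 [-0.029 -0.137 -0.08  -0.072 -0.001 -0.072]
0.24 [-0.037 -0.205 -0.07  -0.108 -0.001 -0.108]
0.32 [-0.05  -0.271 -0.057 -0.144 -0.002 -0.144]
0.4 [-0.066 -0.336 -0.04  -0.18  -0.002 -0.18 ]
0.48 [-0.085 -0.398 -0.02  -0.217 -0.003 -0.216]
```

>>> send_rows:
  series:
    - [[1,-0.006,0,-0.022,0,0,0],[1,-0.012,0,-0.044,0,0,0],[1,-0.018,0,-0.066,0,0,0],[1,-0.023,0,-0.087,0,0,0],[1,-0.023,0,-0.087,0,0,0],[1,-0.023,0,-0.087,0,0,0]]

```text
clock: 5.4
tcp_pos: [0.6569, 0.0681, 0.1863]
orientation: [0.665, 2.279, -0.289]
ft_force: [5.9, -1.5, -6.9]
finger_gap: 0.0268
grasp_force: 59.6
```

```bash
python3 - <<'E'
from h import *
s=arm.state();p0=s["tcp_pos"];r0=R.from_rotvec(s["orientation"]);print(p0,s["ft_force"])
d=p0-pose(0)[0];o=np.array([np.cos(PHI0),np.sin(PHI0),0]);print("lift",(p0-[.66216,.06488,.17578])@(.5*o+np.array([0,0,.866])))
img,dd=imaging.snapshot("wrist");cv2.imwrite("pics/w3.png",img[:,:,::-1])
E
```

```text
[0.65688794 0.06808689 0.18631356] [ 5.92458182 -1.53099921 -6.88195429]
lift 0.012206409616279881
```

View pics/w3.png

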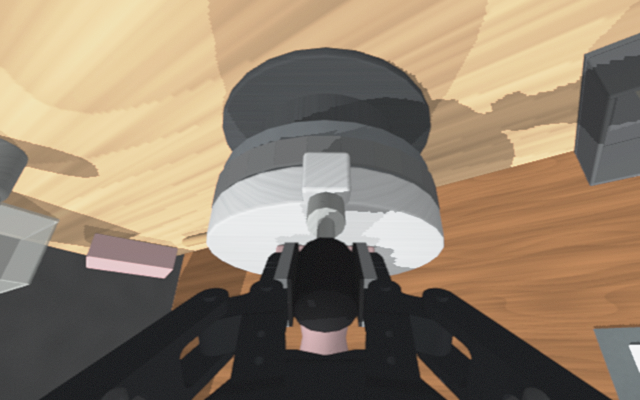

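The knob (325,285) is gripped between the pads with the rod now showing at (325,235). Lift is about 12 mm. Now I'll start turning.

>>> send_rows:
  series:
    - [[1,-0.002,0,-0.007,0,0,0],[1,-0.002,-0.017,-0.006,-0.009,0,-0.009],[1,-0.002,-0.034,-0.006,-0.018,0,-0.018],[1,-0.003,-0.051,-0.005,-0.027,0,-0.027],[1,-0.003,-0.068,-0.005,-0.036,0,-0.036],[1,-0.003,-0.068,-0.005,-0.036,0,-0.036]]

```text
clock: 6.05
tcp_pos: [0.6509, 0.059, 0.1871]
orientation: [0.572, 2.301, -0.251]
ft_force: [5.2, -3.2, -8.3]
finger_gap: 0.0271
grasp_force: 60.1
```

```bash
python3 - <<'E'
from h import *
s=arm.state();p0=s["tcp_pos"];r0=R.from_rotvec(s["orientation"]);f=s["ft_force"]
a=np.arctan2(*(p0-AX)[1::-1]);print(p0,f,"turn",a-np.arctan2(*(np.array([.66216,.06488])-AX[:2])[::-1]),"r",np.hypot(*(p0-AX)[:2]),"tang F",f@[-np.sin(a),np.cos(a),0])
for t in (.1,.2,.3,.38,.4):
    rz=R.from_rotvec([0,0,t]);print(t,rel(rz.apply(p0-AX)+AX,rz*r0,p0,r0))
E
```

```text
[0.65092452 0.05899535 0.18711999] [ 5.2015717  -3.20476676 -8.29668236] turn 0.08664345538611418 r 0.12850018101694508 tang F 0.3192716289499673
0.1 [-0.002 -0.086  0.003 -0.045 -0.001 -0.045]
0.2 [-0.01  -0.17   0.012 -0.09  -0.001 -0.09 ]
0.3 [-0.024 -0.253  0.028 -0.135 -0.002 -0.135]
0.38 [-0.039 -0.318  0.044 -0.171 -0.003 -0.171]
0.4 [-0.043 -0.334  0.048 -0.18  -0.003 -0.18 ]
```

>>> send_rows:
  series:
    - [[1,0,-0.043,0.001,-0.022,0,-0.022],[1,-0.002,-0.086,0.003,-0.045,0,-0.045],[1,-0.005,-0.128,0.007,-0.067,0,-0.067],[1,-0.01,-0.17,0.012,-0.09,0,-0.09],[1,-0.016,-0.212,0.02,-0.112,0,-0.112],[1,-0.024,-0.253,0.028,-0.135,0,-0.135],[1,-0.032,-0.286,0.036,-0.153,0,-0.153],[1,-0.039,-0.318,0.044,-0.171,0,-0.171],[1,-0.039,-0.318,0.044,-0.171,0,-0.171]]

```text
clock: 6.95
tcp_pos: [0.6363, 0.0127, 0.1873]
orientation: [0.127, 2.358, -0.065]
ft_force: [6.8, 1.3, -8.7]
finger_gap: 0.0266
grasp_force: 60.7
```

```bash
cat >> h.py <<'E'
def stat():
    s=arm.state();p0=s["tcp_pos"];f=s["ft_force"];a=np.arctan2(*(p0-AX)[1::-1])
    t=(a-np.arctan2(.06748,-.10154))%(2*np.pi);o=np.array([np.cos(a),np.sin(a),0]);up=np.array([0,0,1])
    print("t",s["clock"],"turn",t,"r",np.hypot(*(p0-AX)[:2]),"z",p0[2],"F o/t/z",f@o,f@[-o[1],o[0],0],f[2],"Fplunger",f@(.5*o+.866*up),"gap",s["finger_gap"])
    return s,p0,R.from_rotvec(s["orientation"]),o
E
python3 - <<'E'
from h import *
s,p0,r0,o=stat();print(s["joint_positions"].round(2))
up=np.array([0,0,1])
print("lower 6mm",rel(p0-.006*(.5*o+.866*up),r0))
img,dd=imaging.snapshot("wrist");cv2.imwrite("pics/w4.png",img[:,:,::-1])
E
```

```text
t 6.95 turn 0.46697707167024083 r 0.1282883226723103 z 0.18725605950317353 F o/t/z -6.585083976027007 -2.070849071639226 -8.735657403542005 Fplunger -10.85762129948088 gap 0.02656187547955248
[ 0.16  0.61 -0.49  2.32  2.4   0.69 -1.  ]
lower 6mm [0.01  0.    0.039 0.    0.    0.   ]
```

View pics/w4.png

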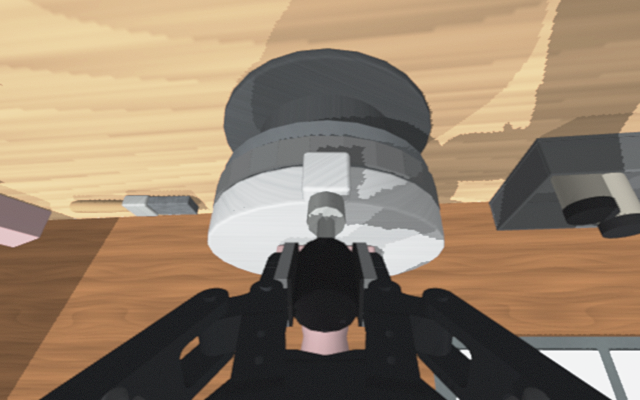

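The view is unchanged relative to the tool: knob at (325,285), rod out at (325,230), turn about 0.467. I'll lower the plunger onto the track, open slightly into a loose cage, then push slowly.

>>> send_rows:
  series:
    - [[1,0.003,0,0.013,0,0,0],[1,0.006,0,0.026,0,0,0],[1,0.006,0,0.026,0,0,0],[0.58,0.006,0,0.026,0,0,0],[0.58,0.006,0,0.026,0,0,0],[0.58,0.01,0,0.04,0,0,0],[0.58,0.012,0,0.046,0,0,0],[0.58,0.012,0,0.046,0,0,0]]

```text
clock: 7.8
tcp_pos: [0.6397, 0.0135, 0.1818]
orientation: [0.127, 2.356, -0.065]
ft_force: [-0.1, 0.3, 0.2]
finger_gap: 0.0359
grasp_force: 0.0
```

```bash
python3 - <<'E'
from h import *
s,p0,r0,o=stat()
for t in (.02,.05,.1,.15,.2,.3):
    rz=R.from_rotvec([0,0,t]);print(t,rel(rz.apply(p0-AX)+AX,rz*r0,p0,r0))
E
```

```text
t 7.8 turn 0.45759465067453764 r 0.1249923488308537 z 0.18176231252703495 F o/t/z 0.10607831165971371 -0.2485676628494862 0.18925221671093845 Fplunger 0.21693157550152956 gap 0.03593108429923586
0.02 [ 0.    -0.017  0.    -0.009 -0.    -0.009]
0.05 [ 0.    -0.042  0.001 -0.022 -0.    -0.023]
0.1 [-0.001 -0.083  0.002 -0.045 -0.001 -0.045]
0.15 [-0.004 -0.125  0.006 -0.067 -0.001 -0.068]
0.2 [-0.009 -0.166  0.011 -0.09  -0.001 -0.09 ]
0.3 [-0.022 -0.247  0.025 -0.135 -0.002 -0.135]
```

>>> send_rows:
  series:
    - [[0.58,0,-0.017,0,-0.009,0,-0.009],[0.58,0,-0.033,0.001,-0.018,0,-0.018],[0.58,0,-0.042,0.001,-0.022,0,-0.022],[0.58,0,-0.05,0.001,-0.027,0,-0.027],[0.58,0,-0.058,0.001,-0.031,0,-0.031],[0.58,0,-0.066,0.002,-0.036,0,-0.036],[0.58,-0.001,-0.075,0.002,-0.04,0,-0.04],[0.58,-0.001,-0.083,0.002,-0.045,0,-0.045]]

```text
clock: 8.6
tcp_pos: [0.6388, 0.0012, 0.1818]
orientation: [0.008, 2.36, -0.016]
ft_force: [1.3, 2.5, -1.5]
finger_gap: 0.0359
grasp_force: 1.3
```

>>> send_rows:
  series:
    - [[0.58,0,-0.008,0,-0.005,0,-0.005],[0.58,0,-0.017,0,-0.009,0,-0.009],[0.58,0,-0.025,0,-0.013,0,-0.013],[0.58,0,-0.033,0.001,-0.018,0,-0.018]]

```text
clock: 9.0
tcp_pos: [0.6385, -0.0051, 0.1815]
orientation: [-0.037, 2.36, 0.002]
ft_force: [-0.9, 0.7, -0.5]
finger_gap: 0.0356
grasp_force: 0.0
```

```bash
python3 - <<'E'
from h import *
s,p0,r0,o=stat();print(s["joint_positions"].round(2))
E
```

```text
t 9.0 turn 0.6062176350053186 r 0.1252703002883202 z 0.18154193431921714 F o/t/z 0.8658219161623395 -0.7046301499809784 -0.5152948570917651 Fplunger -0.01333438816029886 gap 0.035608637400211196
[ 0.33  0.63 -0.54  2.33  2.64  0.63 -0.99]
```

>>> send_rows:
  series:
    - [[0.58,0,-0.008,0,-0.005,0,-0.005],[0.58,0,-0.017,0,-0.009,0,-0.009],[0.58,0,-0.025,0,-0.013,0,-0.013],[0.58,0,-0.033,0.001,-0.018,0,-0.018]]

```text
clock: 9.4
tcp_pos: [0.639, -0.0091, 0.1817]
orientation: [-0.086, 2.359, 0.023]
ft_force: [0.2, -0.5, -0.7]
finger_gap: 0.0358
grasp_force: 0.0
```

```bash
python3 - <<'E'
from h import *
stat()
E
```

```text
t 9.4 turn 0.638582334430966 r 0.12488845740448346 z 0.18170937930294032 F o/t/z -0.13182905011335458 0.498761620846747 -0.6916027321610031 Fplunger -0.664842491108106 gap 0.03583549353987726
```

>>> send_rows:
  series:
    - [[0.58,0,-0.008,0,-0.005,0,-0.005],[0.58,0,-0.017,0,-0.009,0,-0.009],[0.58,0,-0.025,0,-0.013,0,-0.013]]

```text
clock: 9.7
tcp_pos: [0.6392, -0.0124, 0.1817]
orientation: [-0.121, 2.358, 0.038]
ft_force: [-0.2, 1.7, -1.3]
finger_gap: 0.036
grasp_force: 0.5
```

```bash
python3 - <<'E'
from h import *
stat()
E
```

```text
t 9.7 turn 0.6651890376391751 r 0.12487078976389569 z 0.1816829867328756 F o/t/z 0.057102974957059155 -1.6608264175682386 -1.3003684688257866 Fplunger -1.0975676065246016 gap 0.035971693393141664
```

>>> send_rows:
  series:
    - [[0.58,0,-0.008,0,-0.005,0,-0.005],[0.58,0,-0.017,0,-0.009,0,-0.009],[0.58,0,-0.025,0,-0.013,0,-0.013],[0.58,0,-0.033,0.001,-0.018,0,-0.018]]

```text
clock: 10.1
tcp_pos: [0.6398, -0.0175, 0.1817]
orientation: [-0.168, 2.356, 0.057]
ft_force: [-0.8, 1.5, 0.3]
finger_gap: 0.036
grasp_force: 0.6
```

>>> send_rows:
  series:
    - [[0.58,0,-0.008,0,-0.005,0,-0.005],[0.58,0,-0.017,0,-0.009,0,-0.009],[0.58,0,-0.025,0,-0.013,0,-0.013],[0.58,0,-0.033,0.001,-0.018,0,-0.018]]

```text
clock: 10.5
tcp_pos: [0.6403, -0.0184, 0.1817]
orientation: [-0.222, 2.353, 0.083]
ft_force: [3.2, 10.6, -2.4]
finger_gap: 0.0359
grasp_force: 5.0
```

```bash
python3 - <<'E'
from h import *
s,*_=stat();print(s["joint_positions"].round(2))
img,dd=imaging.snapshot("wrist");cv2.imwrite("pics/w5.png",img[:,:,::-1])
E
```

```text
t 10.5 turn 0.7136392278811376 r 0.12438202177332577 z 0.18170932848574753 F o/t/z -4.530200642494336 -10.10380959755339 -2.408002488435463 Fplunger -4.350430476232279 gap 0.03592206055697288
[ 0.51  0.65 -0.61  2.3   2.87  0.51 -0.95]
```

View pics/w5.png

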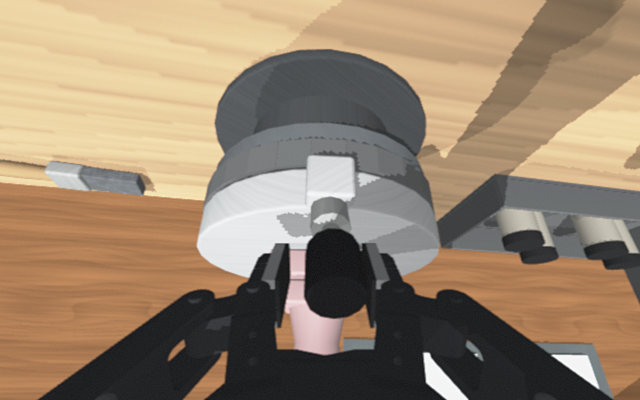

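The head has stopped: the tangential force is 10 N, the knob is against the right pad at (335,270), and the rod is mostly hidden at (330,210). I'll back off to unload it and measure the plunger depth.

>>> send_rows:
  series:
    - [[0.58,0,0.02,0,0,0,0],[0.58,0,0.04,0,0,0,0],[0.58,0,0.05,0,0,0,0],[0.58,0,0.05,0,0,0,0]]

```text
clock: 10.95
tcp_pos: [0.6392, -0.0158, 0.1814]
orientation: [-0.212, 2.353, 0.075]
ft_force: [0.7, 0.1, -0.0]
finger_gap: 0.0357
grasp_force: 0.0
```

```bash
cat >> h.py <<'E'
from scipy.optimize import least_squares
def knobfit(turn):
    s=arm.state();c=imaging.camera_info("wrist");img,d=imaging.snapshot("wrist")
    T=np.eye(4);T[:3,:3]=R.from_rotvec(s["orientation"]).as_matrix();T[:3,3]=s["tcp_pos"];P=cloud(d,c,T@c["mount"])
    o=np.array([np.cos(PHI0+turn),np.sin(PHI0+turn),0]);ax=.5*o+np.array([0,0,.866]);k0=AX+.135*o+np.array([0,0,.191]);w=P-(k0+.004*ax)
    h=w@ax;rad=np.linalg.norm(w-h[...,None]*ax,axis=-1)
    q=P[(d>0)&(img.max(-1)<60)&(rad<.021)&(abs(h)<.03)]
    def f(v):
        o=np.array([np.cos(v[0]),np.sin(v[0]),0]);ax=.5*o+np.array([0,0,.866]);w=q-(AX+.135*o+np.array([0,0,.191])+v[1]*ax)
        h=w@ax;r=np.linalg.norm(w-h[:,None]*ax,axis=1);return np.maximum(r-.014,abs(h)-.017)
    x=least_squares(f,[PHI0+turn,.004],loss="soft_l1",f_scale=.0007).x
    print("n",len(q),"turn",x[0]-PHI0,"lift",x[1]);return img
E
python3 - <<'E'
from h import *
stat();knobfit(.68)
E
```

```text
t 10.95 turn 0.692055358571043 r 0.12518700435681898 z 0.1814283361685763 F o/t/z -0.7202035166207404 0.017398348125174594 -0.043575343638445896 Fplunger -0.3978380059012644 gap 0.03565086537882489
n 5618 turn 0.6627393509287294 lift 0.0005494039423959565
```

>>> send_rows:
  series:
    - [[0.25,0,0,0,0,0,0],[0.25,0,0,0,0,0,0],[0.25,0,0,0,0,0,0],[0.25,0,0,-0.15,0,0,0],[0.25,0,0,-0.35,0,0,0],[0.25,0,0,-0.6,0,0,0],[0.25,0,0,-0.8,0,0,0],[0.25,0,0,-0.8,0,0,0],[0.25,0,0,-0.8,0,0,0]]

```text
clock: 11.9
tcp_pos: [0.5566, -0.03, 0.2675]
orientation: [-0.212, 2.352, 0.074]
ft_force: [-0.2, -0.5, -0.6]
finger_gap: 0.0644
grasp_force: 0.0
```

```bash
python3 - <<'E'
from h import *
stat();img=knobfit(.67);cv2.imwrite("pics/w6.png",img[:,:,::-1])
p,d=imaging.snapshot("scene");cv2.imwrite("pics/s2.png",p[:,:,::-1])
E
```

```text
t 11.9 turn 0.7181440570405595 r 0.20891297581879806 z 0.26745395902705565 F o/t/z 0.27326636507250207 0.4413434739665024 -0.6043599524658705 Fplunger -0.38674253629919286 gap 0.06438516155009992
n 1185 turn 0.6585572845792811 lift 0.0004649913538801576
```

View pics/w6.png

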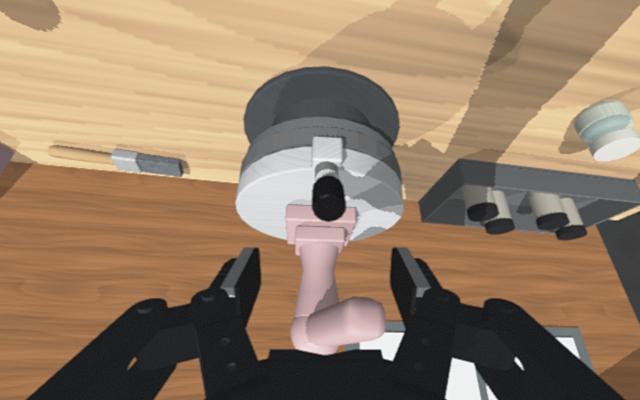

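View pics/s2.png

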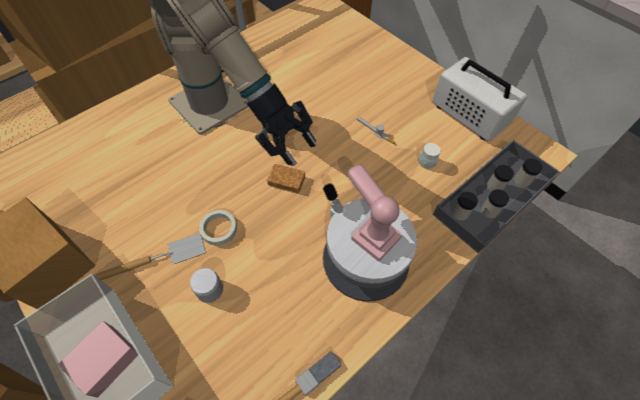

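The knob is at (328,198) in the wrist view, fitted at turn 0.66 and lift under 0.5 mm, so the plunger is home. In the scene view the robot is clear and the other items are where they were.

```bash
python3 -c "
from cell import arm
print(arm.close_job())"
```

```text
the job is handed in; nothing more can be done
None
```

The head is turned anticlockwise to its next stop at about 0.66 rad with the plunger fully home; the figure and the other bench items were left alone, and the job was handed in at about 12 s.

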